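# Hold a spring gauge square on the marked spot of a tilted dental cast

### The arm

A 6-joint arm with a two-finger parallel gripper is mounted at the origin on the work surface. World frame = base frame: x ahead of the robot, y to its left, z up, the work surface at z = 0. Lengths are in m, angles in rad, forces in N, time in s.
With the tool pointing down it reaches from about 0.4 to 0.825 m from the base axis. Payload 7 kg.
Tool frame: the origin (TCP) lies on the front face of the gripper's body, between the roots of the fingers; the fingertips stand 66 mm ahead of it and the grasp point (between the pads) lies 47 mm ahead of it; z points along the fingers, y is the line along which they close (so a half turn about z gives the same grasp; the last joint's range is limited). The gripper opens to 88 mm and grips with 3 to 60 N. Pads are 19 mm wide; open, the fingers measure 130 mm over their backs; the gripper's body (78 mm by 193 mm) begins 47 mm behind the grasp point.
Start: joints at [-0.938, 0.359, 0.012, 0, -1.224, -0.288], TCP at [0.228, -0.635, 0.292] pointing down, gripper open.
Joint ranges: [-3.07, 3.07], [-1.43, 2.12], [-1.02, 1.25], [-3.03, 1.67], [-3.05, -0], [-3.03, 3.03]. Speed limits (rad/s): [2.39, 2.39, 3.01, 3.14, 3.14, 3.14].

### API

Orientations are given as [roll, pitch, yaw] about the fixed x, y, z axes, in that order (R = Rz(yaw) Ry(pitch) Rx(roll)).
In Python, from station import arm gives the robot as it stands. The module is installed in compiled form; this text tells all that it offers.
- The arm moves only by the tool move_arm, never from a script. Its argument "increments" is a list of rows, each an object of numbers: "jaw": the gripper command: -1 is shut, 1 is fully open, values between are in proportion; "dx", "dy", "dz": the shift along the tool's x, y, z in m; "twist": the turn about the tool's z in rad. A call has 1 to 12 rows; each row shifts and turns the commanded pose from where the row before left it, along the tool's axes as they then stand; what a row does not reach is not made up. A row lasts 1/12 s, in which the tool goes at most 41.7 mm and 7.16 degrees, less where a joint would pass 70% of its speed; a pose out of reach is approached as far as the arm can. A call is refused whole if a number of a shift passes 0.0417 or a number of a turn 0.125, either way. A call with a gripper value outside its range is refused whole. The fingers move at their own pace and stop on an object; "force" is the grip in N (left out, the last holds). Time passes only in rows, so rows that do not move let the fingers close. It gives the time, the measured TCP pose, the force, the opening and the grip force at its end, in the units of the state.
- arm.get_state(): the state, without advancing time (a new reading comes with each control period).
- arm.grab_frame(name): name is "scene" or "side" or "wrist"; returns the picture (400x640x3 uint8, blue, green, red); there is no depth.
- arm.camera_info(name): a dict with "K" (3x3 intrinsics, pixels), "k1" (the pictures are not rectified: a ray, as slopes to the right and down, at radius r is drawn at 1 + k1 r^2 times it, then the intrinsics apply), "extrinsics" (4x4, takes a point from camera to world coordinates). Camera axes: x right, y down, z forward; pixel columns grow to the right and rows downward; lengths in m; the calibration is good to about 2 mm. A picture is of the moment at which its call begins: read the wrist's pose just before it. camera_info takes no time and is no camera call; for the wrist camera it gives the pose at the moment of the call.
- arm.job_done(): hands the job in; it is judged then, once.
Trained networks look in the newest picture that a camera, given by its name, has taken for a name from the list of things; names that differ only in an ending like _2 or _b are one class to them, and where a whole thing is asked for, a point or a joint stands for the part that bears it (a point fixed in the world has none). Each returns a list of dicts, best first, with "score" (0 to 1); they miss things now and then, are a little off and sometimes report something else, mostly with a low value. They report only what shows in the picture. A call takes as long as a camera call. They do not tell look-alikes from the thing itself.
- arm.find_in(camera, name): "position" ([x, y, z] in m, in world coordinates, good to about 4 mm: the middle of the surface that is visible of it).
- arm.silhouettes(camera, name): "pixels" (400x640 bool, what is visible of it).
- arm.pinpoint(camera, name): "position" ([x, y, z] in m, in world coordinates, good to about 4 mm: a listed point, or the origin of a listed thing).
The state is a dict: "t": time; "q": joint angles; "qd": joint speeds; "joint_efforts": joint torques, N m; "eef_pos": TCP position; "ee_rot": TCP orientation; "force": force on the tool from outside, world axes, zero at the start; "moment": the same for the moment, N m; "width": finger opening in m; "gripper_force": force on a finger pad.
Only numpy, scipy, OpenCV 4.12 (cv2) and the standard library are available. Lean on these libraries where they do the work, as an engineer would, in place of code of your own. Each camera call takes 0.05 s, during which the arm holds its last target. There are 200 camera calls.

### The job

Take the dust cover off the plaster cast and set it down right way up on the bench, clear of the tilting model table. Then take the spring gauge out of its holder and press its tip gently onto the marked disc between the cast's teeth, with the gauge square to the cast's sloping face and the spring tip pushed in about half way (never hard against its stop); finish while still holding it there. Do not shift the model table's tilt, and leave the other things on the bench where they are.

Things in the scene. Friction and masses are not known exactly. Their poses are not given: they have to be found in the camera images.
- stand: Tilting model table, fixed to the bench: round dark steel base plate 140 mm across, 12 mm thick; origin at the centre of its underside, z up. On a stiff pivot along its y axis, 32 mm above the bench, sits a plaster jaw cast (50 x 58 mm, horseshoe of teeth 9 mm tall), its face sloping down to the base's -x side by 15 to 24 degrees; it stays put under a light push. At the start the cover hides it.
- spot (a point): Centre of the marked spot: a steel disc 16 mm across with a dark rim, flush in the flat face of the plaster cast, 15 mm or more from the teeth. Site z is the outward normal of the sloping face (x points up the slope, y along the pivot). 45 to 65 mm above the bench. Hidden under the cover at the start.
- cover: White round dust cover, loose, an upside-down cup: 110 mm outside diameter, 84 mm high, wall and top 3 mm, about 160 g. At the start it stands on the model table's base plate (12 mm above the bench), centred over the cast. Origin at the centre of its open lower rim, z up. On top a black upright cylindrical knob, 24 mm in diameter, 34 mm tall.
- cover_knob (a point): Grip point on the cover's knob: on its axis, 22 mm above the cover's flat top (12 mm below the knob's top), 106 mm above the cover's lower rim.
- holder: Grey plastic block 60 x 60 x 50 mm (height), fixed to the bench, with one upright round hole, 18 mm wide and 46 mm deep, in the middle of its top, in which the gauge stands. Origin at the centre of its underside.
- gauge_center (a point): Centre of the loose spring gauge's grip, on its axis (about 140 g). The grip is an aluminium square bar 22 x 22 x 70 mm (35 mm each way from here), flat sides along point x and y; on its upper end a black cap 18 mm across, 6 mm tall. Site z runs from tip to cap. Below the grip: a round nose 16 mm across, 20 mm long, then the spring tip, 20 mm long.
- gauge_tip (a point): End of the gauge's spring tip, a round steel end 8 mm across on the gauge's axis, 75 mm from gauge_center when free. At the start the gauge stands upright in the holder, nose and tip inside the hole and the grip's lower end on the holder's top (grip centre 85 mm above the bench): lift it 45 mm or more straight up to clear.
- plunger (a joint): How far the gauge's spring tip is pushed in: 0 free, 0.010 m fully in, against its stop. Pushing it takes about 0.8 N at first and 6.8 N fully in (3.8 N half way).
- bur_block: Bystander: loose wooden block 50 x 70 x 28 mm with short steel burs standing in it, 50 mm tall in all. Origin at the centre of its underside. It stands on the other side of the model table from the gauge's holder.
- jar: Bystander: loose amber jar with a white lid, 48 mm across, 60 mm tall, beyond the model table. Origin at the centre of its underside.
- spatula: Bystander: loose spatula, 170 mm long, lying flat on the bench at the far right of the work area.
- spare_cast: Bystander: loose plaster jaw cast, 50 x 58 x 27 mm, at the far left of the work area. Origin at the centre of its underside.
Mind the look-alikes: they are no part of the job. Of the things that look like the cover, the largest one is meant.

How it is judged:
By the outcome, as a careful person would: the job done as asked, in the order asked, and still so for the second after the job is handed in, while the arm keeps its last pose, push and grip.
It also fails if it takes over 58 s, if anything falls off the work surface, if the arm or the gripper's body presses on something with over 40 N, if the wrist force passes 120 N, or if a joint passes its speed limit or range.

## Working session

There is one attempt and no reset: what is moved stays moved. The work goes in short steps, Python scripts to look and compute and a tool call to move; the robot and the scene stay as the last step left them, time stands still between calls to the robot, and variables do not carry over. Pictures are saved under pics/ and viewed, at most 10 in all, crops included, and the job is handed in when it is done.

Besides the shell and the picture viewer there is one more tool, called after "Call:" as name([rows], argument=value, ...), one row to a line, values as JSON. move_arm: Moves the arm, as the interface text tells. Its arguments: {"type":"object","properties":{"increments":{"type":"array"},"force":{"type":"number"}},"required":["increments"]}

```bash
mkdir -p pics; python3 - <<'E'
from station import arm
import cv2,numpy as np
s=arm.get_state();print(s['t'],s['eef_pos'],s['ee_rot'],s['width'])
for c in("scene","side"):
    cv2.imwrite(f"pics/{c}0.png",arm.grab_frame(c))
    for n in("cover_knob","cover","gauge_center","holder","stand","bur_block","jar","spare_cast","spatula"):
        print(c,n,[(round(d['score'],2),np.round(d['position'],3).tolist()) for d in arm.pinpoint(c,n)][:4])
print(arm.get_state()['t'])
E
```

```text
0.0 [ 0.22797207 -0.63492044  0.2912126 ] [ 3.13990915e+00 -1.58626931e-04 -2.79694732e+00] 0.08762435052018995
scene cover_knob [(0.9, [0.459, -0.09, 0.077]), (0.79, [0.606, -0.047, 0.117]), (0.61, [0.622, 0.126, 0.067])]
scene cover [(0.78, [0.61, -0.051, 0.012]), (0.77, [0.457, -0.094, 0.0]), (0.73, [0.624, 0.123, 0.002])]
scene gauge_center [(0.81, [0.464, 0.284, 0.086])]
scene holder [(0.56, [0.469, 0.284, -0.001])]
scene stand [(0.64, [0.785, 0.014, 0.002])]
scene bur_block [(0.8, [0.465, -0.299, 0.0]), (0.62, [0.608, -0.047, 0.01])]
scene jar [(0.63, [0.781, 0.014, 0.004]), (0.46, [0.603, -0.045, 0.001])]
scene spare_cast [(0.93, [0.68, 0.414, 0.001])]
scene spatula [(0.73, [0.666, -0.393, -0.004])]
side cover_knob [(0.91, [0.453, -0.093, 0.073]), (0.71, [0.621, 0.127, 0.071]), (0.63, [0.607, -0.049, 0.119])]
side cover [(0.88, [0.605, -0.046, 0.011]), (0.82, [0.628, 0.126, 0.002]), (0.72, [0.453, -0.092, 0.0])]
side gauge_center [(0.64, [0.462, 0.285, 0.092])]
side holder [(0.85, [0.468, 0.286, -0.0])]
side stand [(0.84, [0.606, -0.045, -0.002])]
side bur_block [(0.58, [0.46, -0.3, -0.0])]
side jar [(0.82, [0.78, 0.009, -0.004])]
side spare_cast [(0.69, [0.684, 0.414, 0.001])]
side spatula [(0.73, [0.671, -0.389, 0.002])]
1.0
```

View pics/scene0.png

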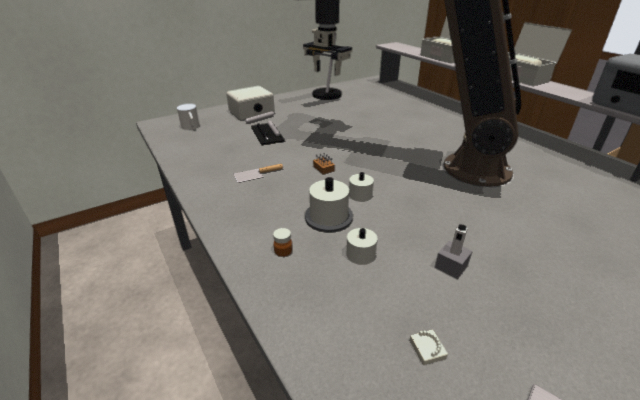

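View pics/side0.png

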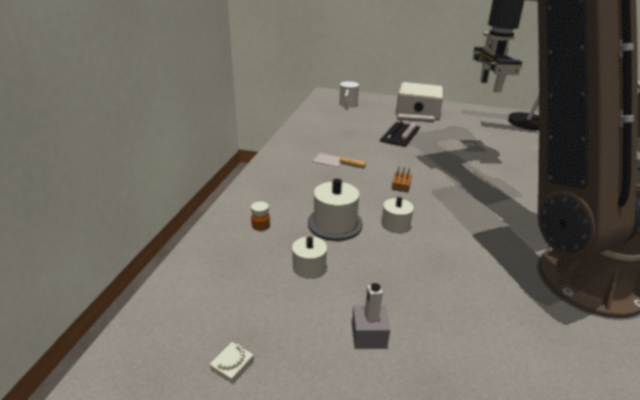

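Largest cover stands on the dark base at scene px (329,205). The two smaller look-alikes are at (361,188) and (362,245), and the gauge in its holder is at (457,250). Side view agrees: big cover at (336,208), gauge at (373,312).

```bash
cat > h.py <<'E'
from station import arm
import cv2,numpy as np
from scipy.spatial.transform import Rotation as R
def st():
    s=arm.get_state();print('t',round(s['t'],2),'p',np.round(s['eef_pos'],4),'rpy',np.round(s['ee_rot'],3),'w',round(s['width'],4),'F',np.round(s['force'],2),'q',np.round(s['q'],2));return s
def Rt(s):return R.from_euler('xyz',s['ee_rot']).as_matrix()
def plan(target,s=None):
    s=s or arm.get_state();d=Rt(s).T@(np.array(target)-s['eef_pos'])
    print('tool delta',np.round(d,4),'rows>=',round(np.linalg.norm(d)/.0417,1));return d
def pp(c,*names):
    for n in names:print(c,n,[(round(d['score'],2),np.round(d['position'],4).tolist()) for d in arm.pinpoint(c,n)][:4])
def save(c,n):
    cv2.imwrite(f'pics/{n}.png',arm.grab_frame(c))
def ray(c,u,v):
    i=arm.camera_info(c);K=np.array(i['K']);T=np.array(i['extrinsics'])
    p=cv2.undistortPoints(np.array([[[u,v]]],float),K,np.array([i['k1'],0,0,0.]))[0,0]
    return T[:3,3],T[:3,:3]@np.array([p[0],p[1],1])
E
python3 -c "
from h import *
st();plan([.607,-.048,.235])"
```

```text
t 1.0 p [ 0.2281 -0.6352  0.2922] rpy [ 3.142 -0.    -2.797] w 0.0876 F [ 0.05  0.12 -0.44] q [-0.94  0.36  0.01 -0.   -1.22 -0.29]
tool delta [-0.5551  0.4246  0.0572] rows>= 16.8
```

Call:
move_arm([
  {"dx": -0.0278, "dy": 0.0212, "dz": 0.003},
  {"dx": -0.0278, "dy": 0.0212, "dz": 0.003},
  {"dx": -0.0278, "dy": 0.0212, "dz": 0.003},
  {"dx": -0.0278, "dy": 0.0212, "dz": 0.003},
  {"dx": -0.0278, "dy": 0.0212, "dz": 0.003},
  {"dx": -0.0278, "dy": 0.0212, "dz": 0.003},
  {"dx": -0.0278, "dy": 0.0212, "dz": 0.003},
  {"dx": -0.0278, "dy": 0.0212, "dz": 0.003},
  {"dx": -0.0278, "dy": 0.0212, "dz": 0.003},
  {"dx": -0.0278, "dy": 0.0212, "dz": 0.003},
  {"dx": -0.0278, "dy": 0.0212, "dz": 0.003},
  {"dx": -0.0278, "dy": 0.0212, "dz": 0.003},
])

```text
$.increments[0]: bad value
```

Call:
move_arm([
  {"dx": -0.0278, "dy": 0.0212, "dz": 0.003},
  {"dx": -0.0278, "dy": 0.0212, "dz": 0.003},
  {"dx": -0.0278, "dy": 0.0212, "dz": 0.003},
  {"dx": -0.0278, "dy": 0.0212, "dz": 0.003},
  {"dx": -0.0278, "dy": 0.0212, "dz": 0.003},
  {"dx": -0.0278, "dy": 0.0212, "dz": 0.003},
  {"dx": -0.0278, "dy": 0.0212, "dz": 0.003},
  {"dx": -0.0278, "dy": 0.0212, "dz": 0.003},
  {},
])

```text
$.increments[0]: bad value
```

```bash
python3 -c "
from h import *
s=st();save('wrist','w1');pp('wrist','cover_knob','cover','stand');plan([.607,-.048,.168])"
```

```text
t 1.0 p [ 0.2281 -0.6352  0.2922] rpy [ 3.142 -0.    -2.797] w 0.0876 F [ 0.05  0.12 -0.44] q [-0.94  0.36  0.01 -0.   -1.22 -0.29]
wrist cover_knob []
wrist cover []
wrist stand []
tool delta [-0.5551  0.4247  0.1242] rows>= 17.0
```

Perhaps every key is required.

Call:
move_arm([
  {"jaw": 1, "dx": -0.0278, "dy": 0.0212, "dz": 0.003, "twist": 0},
  {"jaw": 1, "dx": -0.0278, "dy": 0.0212, "dz": 0.003, "twist": 0},
  {"jaw": 1, "dx": -0.0278, "dy": 0.0212, "dz": 0.003, "twist": 0},
  {"jaw": 1, "dx": -0.0278, "dy": 0.0212, "dz": 0.003, "twist": 0},
  {"jaw": 1, "dx": -0.0278, "dy": 0.0212, "dz": 0.003, "twist": 0},
  {"jaw": 1, "dx": -0.0278, "dy": 0.0212, "dz": 0.003, "twist": 0},
  {"jaw": 1, "dx": -0.0278, "dy": 0.0212, "dz": 0.003, "twist": 0},
  {"jaw": 1, "dx": -0.0278, "dy": 0.0212, "dz": 0.003, "twist": 0},
  {"jaw": 1, "dx": -0.0278, "dy": 0.0212, "dz": 0.003, "twist": 0},
  {"jaw": 1, "dx": -0.0278, "dy": 0.0212, "dz": 0.003, "twist": 0},
  {"jaw": 1, "dx": -0.0278, "dy": 0.0212, "dz": 0.003, "twist": 0},
  {"jaw": 1, "dx": -0.0278, "dy": 0.0212, "dz": 0.003, "twist": 0},
])

```text
t: 2.2
eef_pos: [0.4568, -0.2815, 0.2564]
ee_rot: [-3.141, 0.001, -2.797]
force: [1.0, -1.6, 0.1]
width: 0.0879
gripper_force: 0.0
```

Call:
move_arm([
  {"jaw": 1, "dx": -0.0278, "dy": 0.0212, "dz": 0.003, "twist": 0},
  {"jaw": 1, "dx": -0.0278, "dy": 0.0212, "dz": 0.003, "twist": 0},
  {"jaw": 1, "dx": -0.0278, "dy": 0.0212, "dz": 0.003, "twist": 0},
  {"jaw": 1, "dx": -0.0278, "dy": 0.0212, "dz": 0.003, "twist": 0},
  {"jaw": 1, "dx": -0.0278, "dy": 0.0212, "dz": 0.003, "twist": 0},
  {"jaw": 1, "dx": -0.0278, "dy": 0.0212, "dz": 0.003, "twist": 0},
  {"jaw": 1, "dx": -0.0278, "dy": 0.0212, "dz": 0.003, "twist": 0},
  {"jaw": 1, "dx": -0.0278, "dy": 0.0212, "dz": 0.003, "twist": 0},
])

```text
t: 2.87
eef_pos: [0.6088, -0.0466, 0.2323]
ee_rot: [-3.141, 0.0, -2.797]
force: [0.1, -0.9, 0.5]
width: 0.0878
gripper_force: 0.0
```

```bash
python3 -c "
from h import *
s=st();save('wrist','w1');pp('wrist','cover_knob','cover','stand');plan([.607,-.048,.168])"
```

```text
t 2.87 p [ 0.6088 -0.0466  0.2323] rpy [-3.141  0.    -2.797] w 0.0878 F [ 0.13 -0.89  0.49] q [ 0.24  0.3  -0.22  0.   -1.05 -1.47]
wrist cover_knob [(0.93, [0.6053, -0.05, 0.1182]), (0.91, [0.4582, -0.0909, 0.0764])]
wrist cover [(0.9, [0.6238, 0.1308, 0.0018]), (0.77, [0.6085, -0.0496, 0.0104]), (0.7, [0.4569, -0.09, -0.0016])]
wrist stand [(0.43, [0.607, -0.0487, 0.1176])]
tool delta [ 0.0014 -0.0002  0.0636] rows>= 1.5
```

Call:
move_arm([
  {"jaw": 1, "dx": 0.001, "dy": -0.001, "dz": 0.022, "twist": 0},
  {"jaw": 1, "dx": 0.001, "dy": 0, "dz": 0.022, "twist": 0},
  {"jaw": 1, "dx": 0, "dy": 0, "dz": 0.014, "twist": 0},
  {"jaw": 1, "dx": 0, "dy": 0, "dz": 0.006, "twist": 0},
  {"jaw": -1, "dx": 0, "dy": 0, "dz": 0, "twist": 0},
  {"jaw": -1, "dx": 0, "dy": 0, "dz": 0, "twist": 0},
  {"jaw": -1, "dx": 0, "dy": 0, "dz": 0, "twist": 0},
  {"jaw": -1, "dx": 0, "dy": 0, "dz": 0, "twist": 0},
  {"jaw": -1, "dx": 0, "dy": 0, "dz": 0, "twist": 0},
  {"jaw": -1, "dx": 0, "dy": 0, "dz": 0, "twist": 0},
], force=25)

```text
t: 3.9
eef_pos: [0.6068, -0.0499, 0.1689]
ee_rot: [-3.141, 0.001, -2.797]
force: [0.1, 0.9, -0.0]
width: 0.053
gripper_force: 0.0
```

Call:
move_arm([
  {"jaw": -1, "dx": 0, "dy": 0, "dz": 0, "twist": 0},
  {"jaw": -1, "dx": 0, "dy": 0, "dz": 0, "twist": 0},
  {"jaw": -1, "dx": 0, "dy": 0, "dz": 0, "twist": 0},
  {"jaw": -1, "dx": 0, "dy": 0, "dz": 0, "twist": 0},
  {"jaw": -1, "dx": 0, "dy": 0, "dz": 0, "twist": 0},
  {"jaw": -1, "dx": 0, "dy": 0, "dz": 0, "twist": 0},
  {"jaw": -1, "dx": 0, "dy": 0, "dz": 0, "twist": 0},
])

```text
t: 4.48
eef_pos: [0.6064, -0.0499, 0.1679]
ee_rot: [3.141, -0.0, -2.797]
force: [0.7, -0.4, -1.3]
width: 0.0235
gripper_force: 24.9
```

Call:
move_arm([
  {"jaw": -1, "dx": 0, "dy": 0, "dz": -0.008, "twist": 0},
  {"jaw": -1, "dx": 0, "dy": 0, "dz": -0.016, "twist": 0},
  {"jaw": -1, "dx": 0, "dy": 0, "dz": -0.024, "twist": 0},
  {"jaw": -1, "dx": 0, "dy": 0, "dz": -0.024, "twist": 0},
  {"jaw": -1, "dx": 0, "dy": 0, "dz": -0.024, "twist": 0},
  {"jaw": -1, "dx": 0, "dy": 0, "dz": -0.014, "twist": 0},
])

```text
t: 4.98
eef_pos: [0.6073, -0.0501, 0.2818]
ee_rot: [-3.14, 0.003, -2.796]
force: [0.5, -0.5, -1.0]
width: 0.0236
gripper_force: 24.9
```

```bash
python3 -c "
from h import *
s=st();pp('side','cover','cover_knob');pp('side','spot','stand');pp('scene','spot');plan([.62,-.215,.279])"
```

```text
t 4.98 p [ 0.6073 -0.0501  0.2818] rpy [-3.140e+00  3.000e-03 -2.796e+00] w 0.0236 F [ 0.46 -0.47 -0.97] q [ 0.24  0.26 -0.16  0.   -1.15 -1.46]
side cover [(0.88, [0.605, -0.0462, 0.0108]), (0.82, [0.6281, 0.1258, 0.002]), (0.72, [0.4533, -0.0915, 0.0005])]
side cover_knob [(0.91, [0.4534, -0.0928, 0.0728]), (0.71, [0.6211, 0.1266, 0.0706]), (0.63, [0.607, -0.0491, 0.1186])]
side spot []
side stand [(0.84, [0.6063, -0.0449, -0.0017])]
scene spot []
tool delta [ 0.0426 -0.1601 -0.0016] rows>= 4.0
```

Call:
move_arm([
  {"jaw": -1, "dx": 0.0085, "dy": -0.032, "dz": 0, "twist": 0},
  {"jaw": -1, "dx": 0.0085, "dy": -0.032, "dz": 0, "twist": 0},
  {"jaw": -1, "dx": 0.0085, "dy": -0.032, "dz": 0, "twist": 0},
  {"jaw": -1, "dx": 0.0085, "dy": -0.032, "dz": 0, "twist": 0},
  {"jaw": -1, "dx": 0.0085, "dy": -0.032, "dz": 0, "twist": 0},
  {"jaw": -1, "dx": 0, "dy": 0, "dz": 0.03, "twist": 0},
  {"jaw": -1, "dx": 0, "dy": 0, "dz": 0.03, "twist": 0},
  {"jaw": -1, "dx": 0, "dy": 0, "dz": 0.03, "twist": 0},
  {"jaw": -1, "dx": 0, "dy": 0, "dz": 0.02, "twist": 0},
  {"jaw": -1, "dx": 0, "dy": 0, "dz": 0.008, "twist": 0},
  {"jaw": -1, "dx": 0, "dy": 0, "dz": 0, "twist": 0},
])

```text
t: 6.15
eef_pos: [0.6189, -0.2145, 0.1573]
ee_rot: [3.139, -0.005, -2.797]
force: [-0.6, 0.3, -1.1]
width: 0.0233
gripper_force: 25.0
```

```bash
python3 -c "
from h import *
s=st();save('side','s2');pp('side','cover','spot','stand');save('scene','c2');pp('scene','cover','spot','stand');
d=cv2.imread('pics/c2.png')[130:280,250:420];e=cv2.imread('pics/s2.png')[140:290,240:410]
cv2.imwrite('pics/both.png',cv2.resize(np.vstack([d,e]),None,fx=2,fy=2))
i=arm.camera_info('wrist');T=np.array(i['extrinsics']);print(T[:3,3]-s['eef_pos'],np.round(Rt(s).T@T[:3,:3],2))"
```

```text
t 6.15 p [ 0.6189 -0.2145  0.1573] rpy [ 3.139 -0.005 -2.797] w 0.0233 F [-0.57  0.26 -1.07] q [-0.04  0.44 -0.2  -0.   -0.94 -1.19]
side cover [(0.94, [0.4549, -0.0938, 0.0009]), (0.82, [0.6192, -0.2144, 0.0026]), (0.73, [0.6267, 0.1306, 0.0005])]
side spot [(0.74, [0.5959, -0.0454, 0.0597])]
side stand [(0.71, [0.6035, -0.0409, -0.0004])]
scene cover [(0.77, [0.6275, 0.1232, 0.0009]), (0.74, [0.6235, -0.2169, 0.0039])]
scene spot [(0.62, [0.5985, -0.0452, 0.0571])]
scene stand [(0.57, [0.6043, -0.0434, -0.0024])]
[-0.07561942 -0.02843363  0.09712917] [[-0.   -0.95 -0.31]
 [ 1.    0.   -0.  ]
 [ 0.   -0.31  0.95]]
```

View pics/both.png

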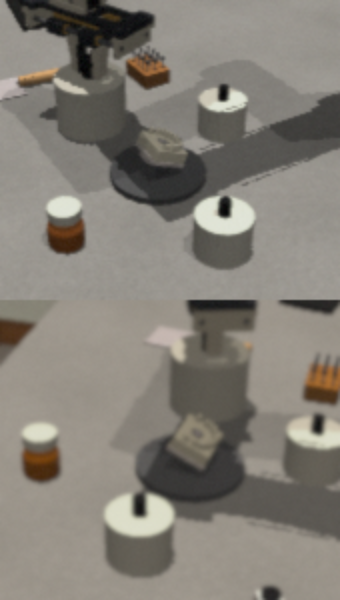

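The cover is upright at crop (90,105) beside the uncovered cast, at crop (162,150) top and (195,440) bottom, where the cast's face shows the disc. I'll lower the last 1–2 mm, release, and look down on the cast.

Call:
move_arm([
  {"jaw": -1, "dx": 0, "dy": 0, "dz": 0.0015, "twist": 0},
  {"jaw": 0, "dx": 0, "dy": 0, "dz": 0, "twist": 0},
  {"jaw": 0, "dx": 0, "dy": 0, "dz": 0, "twist": 0},
  {"jaw": 0, "dx": 0, "dy": 0, "dz": 0, "twist": 0},
  {"jaw": 0.2, "dx": 0, "dy": 0, "dz": 0, "twist": 0},
  {"jaw": 0.2, "dx": 0, "dy": 0, "dz": 0, "twist": 0},
  {"jaw": 0.2, "dx": 0, "dy": 0, "dz": -0.02, "twist": 0},
  {"jaw": 0.2, "dx": 0, "dy": 0, "dz": -0.03, "twist": 0},
  {"jaw": 0.2, "dx": 0, "dy": 0, "dz": -0.035, "twist": 0},
])

```text
t: 7.3
eef_pos: [0.6196, -0.2147, 0.2427]
ee_rot: [3.14, -0.004, -2.797]
force: [0.6, 0.4, 0.5]
width: 0.0524
gripper_force: 0.0
```

```bash
python3 -c "
from h import *
s=st();plan([.62,-.03,.25])"
```

```text
t 7.3 p [ 0.6196 -0.2147  0.2427] rpy [ 3.14  -0.004 -2.797] w 0.0524 F [0.57 0.41 0.47] q [-0.04  0.36 -0.1  -0.   -1.11 -1.19]
tool delta [-0.0627  0.1737 -0.0072] rows>= 4.4
```

Call:
move_arm([
  {"jaw": 0.2, "dx": -0.008, "dy": 0.0334, "dz": -0.005, "twist": 0},
  {"jaw": 0.2, "dx": -0.008, "dy": 0.0334, "dz": -0.005, "twist": 0},
  {"jaw": 0.2, "dx": -0.008, "dy": 0.0334, "dz": -0.005, "twist": 0},
  {"jaw": 0.2, "dx": -0.008, "dy": 0.0334, "dz": -0.005, "twist": 0},
  {"jaw": 0.2, "dx": -0.007, "dy": 0.0334, "dz": -0.005, "twist": 0},
  {"jaw": 0.2, "dx": 0, "dy": 0, "dz": 0, "twist": 0},
])

```text
t: 7.8
eef_pos: [0.6009, -0.04, 0.2703]
ee_rot: [3.141, 0.003, -2.793]
force: [-0.2, -1.3, 0.5]
width: 0.0524
gripper_force: 0.0
```

```bash
python3 -c "
from h import *
s=st();i=arm.camera_info('wrist');save('wrist','w3');pp('wrist','spot','stand','cover')
np.save('w3T.npy',np.array(i['extrinsics']));plan([.464,.285,.23])"
```

```text
t 7.8 p [ 0.6009 -0.04    0.2703] rpy [ 3.141e+00  3.000e-03 -2.793e+00] w 0.0524 F [-0.2  -1.35  0.54] q [ 0.26  0.25 -0.19 -0.   -1.13 -1.48]
wrist spot [(0.9, [0.5993, -0.0461, 0.0603])]
wrist stand [(0.95, [0.6094, -0.0466, -0.0006])]
wrist cover [(0.97, [0.6234, -0.2116, -0.0019]), (0.67, [0.4585, -0.0881, -0.0016])]
tool delta [0.0173 0.3565 0.0386] rows>= 8.6
```

View pics/w3.png

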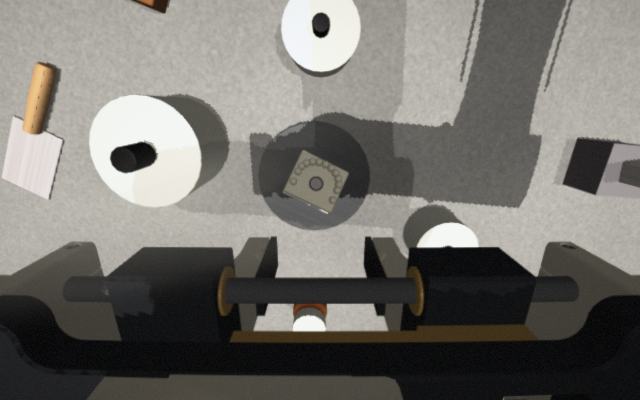

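The uncovered cast sits at (316,184) with the disc in the middle. The cover stands clear at (145,150) and the holder with the gauge is at (610,165). I need the tilt, so I'll enlarge.

```bash
python3 -c "
from h import *
a=cv2.imread('pics/w3.png')[135:235,250:380]
b=cv2.imread('pics/s2.png')[200:250,310:375];c=cv2.imread('pics/c2.png')[185:235,300:365]
f=lambda x,k:cv2.resize(x,None,fx=k,fy=k,interpolation=cv2.INTER_CUBIC)
cv2.imwrite('pics/z.png',np.hstack([f(a,4),np.vstack([f(b,4),f(c,4)])]))"
```

```text
(no output)
```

View pics/z.png

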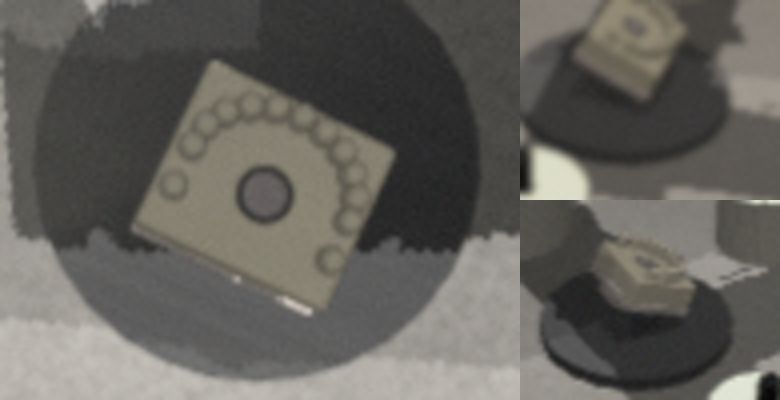

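```bash
cat > fit.py <<'E'
from h import *
from scipy.optimize import least_squares
Tw=np.load('w3T.npy')
def proj(c,P,T=None):
    i=arm.camera_info(c);T=np.array(i['extrinsics']) if T is None else T
    q=(np.atleast_2d(P)-T[:3,3])@T[:3,:3];return cv2.projectPoints(q,np.zeros(3),np.zeros(3),np.array(i['K']),np.array([i['k1'],0,0,0.]))[0][:,0]
# A,B near robot; D,C far
px=np.array([[303.2,150],[349.2,173],[331,212.5],[283,192.3]])
side=np.array([[349.,0]]) 
for sgn in(1,-1):   # sgn=+1: stand +x points from D to A (toward robot) => low edge far
    y0=-2.793+(.42 if 0 else 0)
    def pts(p):
        Rm=(R.from_euler('z',p[3])*R.from_euler('y',-p[4])).as_matrix()
        s=sgn
        L=np.array([[25*s,29*s,0],[25*s,-29*s,0],[-25*s,-29*s,0],[-25*s,29*s,0]])/1000
        return p[:3]+L@Rm.T,Rm
    f=lambda p:np.r_[(proj('wrist',pts(p)[0],Tw)-px).ravel(),(p[2]-.058)*300]
    best=min((least_squares(f,[.6,-.045,.058,y,.35]) for y in np.arange(-3,3.2,1)),key=lambda r:r.cost)
    p=best.x;P,Rm=pts(p);print(sgn,best.cost,np.round(p[:3],4),'yaw',round(p[3],3),'tilt',np.rad2deg(p[4]).round(1),'n',Rm[:,2].round(3))
    for c in('scene','side'):
        im=cv2.imread('pics/'+('c2' if c=='scene' else 's2')+'.png');q=proj(c,P);print(c,np.round(q,1).tolist())
        x,y=q.mean(0).astype(int);z=cv2.resize(im[y-25:y+25,x-32:x+32],None,fx=6,fy=6,interpolation=3)
        cv2.polylines(z,[((q-[x-32,y-25]+.5)*6).astype(np.int32)],True,(0,0,255),1)
        cv2.imwrite(f'pics/o_{c}{sgn}.png',z)
cv2.imwrite('pics/ov.png',np.vstack([np.hstack([cv2.imread(f'pics/o_{c}{s}.png') for c in('scene','side')]) for s in(1,-1)]))
E
python3 fit.py
```

```text
1 1.4621484439483257 [ 0.5991 -0.0451  0.0559] yaw 3.038 tilt -17.2 n [-0.294  0.03   0.955]
scene [[333.2, 195.5], [343.1, 205.6], [328.0, 205.7], [318.5, 195.3]]
side [[350.6, 205.2], [343.6, 217.3], [325.1, 207.9], [332.9, 196.4]]
-1 1.46214844398109 [ 0.5991 -0.0451  0.0559] yaw -0.103 tilt 17.2 n [-0.294  0.03   0.955]
scene [[333.2, 195.5], [343.1, 205.6], [328.0, 205.7], [318.5, 195.3]]
side [[350.6, 205.2], [343.6, 217.3], [325.1, 207.9], [332.9, 196.4]]
```

View pics/ov.png

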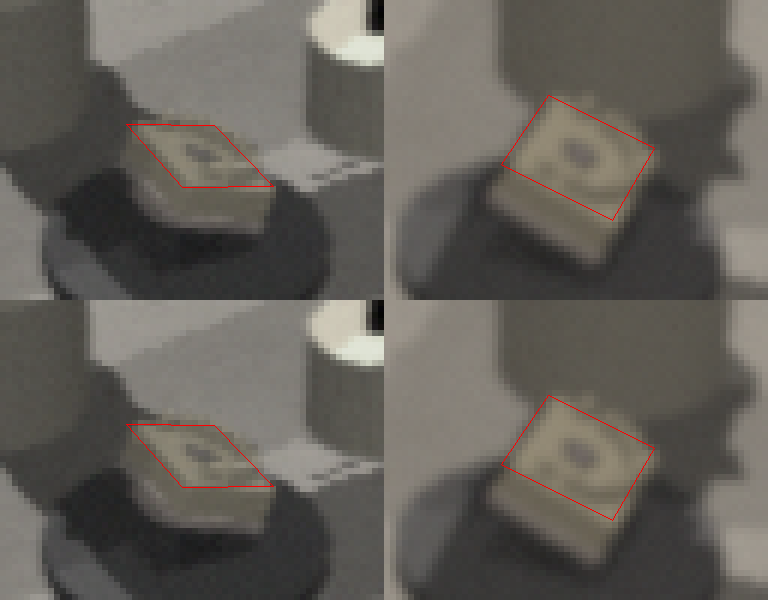

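Both fits coincide: stand yaw is about -0.10 rad, with the low side towards the robot and a tilt of about 17°. The overlay matches the face in both views. One more oblique wrist view on the way to the gauge should sharpen the tilt.

Call:
move_arm([
  {"jaw": 0.2, "dx": 0, "dy": 0.03, "dz": 0.016, "twist": 0},
  {"jaw": 0.2, "dx": 0, "dy": 0.03, "dz": 0.016, "twist": 0},
  {"jaw": 0.2, "dx": 0, "dy": 0.03, "dz": 0.016, "twist": 0},
  {"jaw": 0.2, "dx": 0, "dy": 0.03, "dz": 0.016, "twist": 0},
  {"jaw": 0.2, "dx": 0, "dy": 0, "dz": 0, "twist": 0},
])

```text
t: 8.42
eef_pos: [0.5578, 0.07, 0.2013]
ee_rot: [3.141, -0.005, -2.797]
force: [-0.7, -0.6, -0.2]
width: 0.0529
gripper_force: 0.0
```

```bash
python3 -c "
from h import *
import runpy
s=st();i=arm.camera_info('wrist');save('wrist','w4');pp('wrist','spot','stand','holder','gauge_center');T=np.array(i['extrinsics']);np.save('w4T.npy',T)
q=(np.array([[.599,-.045,.057],[.464,.285,.12]])-T[:3,3])@T[:3,:3]
uv=cv2.projectPoints(q,np.zeros(3),np.zeros(3),np.array(i['K']),np.array([i['k1'],0,0,0.]))[0][:,0];print(uv)
u,v=uv[0].astype(int);u0=max(u-65,0);v0=max(v-50,0);print(u0,v0)
a=cv2.imread('pics/w4.png')[v0:v0+100,u0:u0+130]
cv2.imwrite('pics/z4.png',cv2.resize(a,None,fx=6,fy=6,interpolation=2))
plan([.464,.285,.23])"
```

```text
t 8.42 p [0.5578 0.07   0.2013] rpy [ 3.141 -0.005 -2.797] w 0.0529 F [-0.73 -0.58 -0.21] q [ 0.47  0.25 -0.36 -0.   -0.96 -1.7 ]
wrist spot [(0.72, [0.5971, -0.0472, 0.0574])]
wrist stand [(0.84, [0.6069, -0.0481, -0.0016])]
wrist holder [(0.85, [0.4679, 0.2841, 0.0033])]
wrist gauge_center [(0.97, [0.4653, 0.2826, 0.0842])]
[[181.45847691 207.05413951]
 [666.48313168 214.87292698]]
116 157
tool delta [ 0.0181  0.2375 -0.025 ] rows>= 5.7
```

View pics/z4.png

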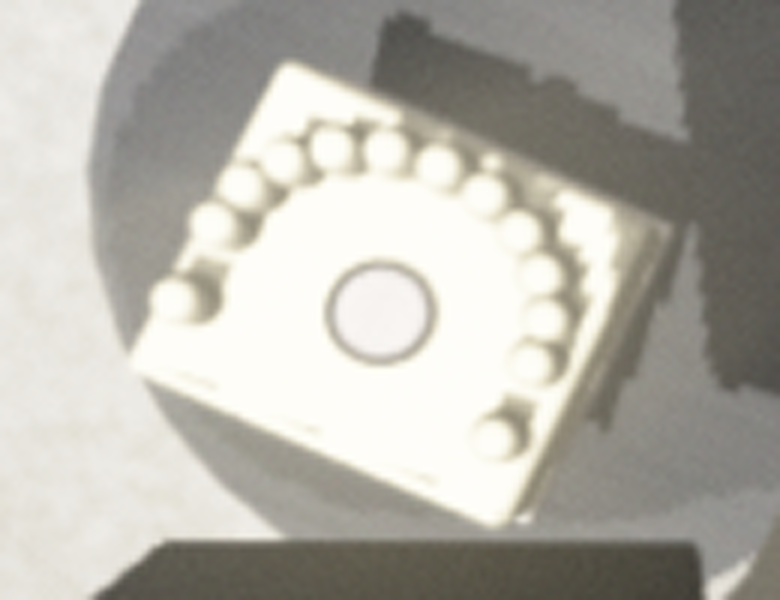

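The oblique view shows the face corners at crop A(287,62), B(662,230), C(502,524), D(133,362) and the disc at (381,313). I'll do a joint fit with both wrist views.

```bash
cat > fit2.py <<'E'
from h import *
from scipy.optimize import least_squares
exec(open('fit.py').read().split('# A,B')[0].split('optimize import least_squares')[1])
T4=np.load('w4T.npy')
pa=np.array([[303.2,150],[349.2,173],[331,212.5],[283,192.3],[316.1,183.2]])
pb=(np.array([[287,62],[662,230],[502,524],[133,362],[381,313]])+.5)/6-.5+[116,157]
def pts(p):
    Rm=(R.from_euler('z',p[3])*R.from_euler('y',-p[4])).as_matrix()
    L=np.array([[-25,-29,0],[-25,29,0],[25,29,0],[25,-29,0],[p[5]*1e3,p[6]*1e3,0]])/1000
    return p[:3]+L@Rm.T,Rm
def f(p):
    P=pts(p)[0];return np.r_[(proj('wrist',P,Tw)-pa-p[7:9]).ravel(),(proj('wrist',P,T4)-pb).ravel(),p[7:9]/2]
r=least_squares(f,[.6,-.045,.058,-.1,.3,0,0,0,0]);p=r.x;P,Rm=pts(p)
J=np.linalg.inv(r.jac.T@r.jac);print(r.cost,np.round(p,4),'tilt',np.rad2deg(p[4]),'sd',np.rad2deg(J[4,4]**.5)*.5)
print(np.round(f(p),1));print('spot',P[4].round(4),'n',Rm[:,2].round(3))
E
sed -i 's/^    def pts/    def pts/' fit.py; python3 fit2.py
```

```text
4.55020098545045 [ 5.9970e-01 -4.6300e-02  5.2900e-02 -1.1770e-01  3.7640e-01  2.8000e-03
 -8.0000e-04 -1.3532e+00 -2.7950e-01] tilt 21.5665125297436 sd 1.4857674840783812
[-0.2 -0.   0.1  0.1 -0.   0.8  0.5 -1.5 -0.7  0.6  0.4 -0.5 -1.2 -0.6
  0.7  0.8 -0.3  0.8  0.6 -0.5 -0.7 -0.1]
spot [ 0.6022 -0.0474  0.054 ] n [-0.365  0.043  0.93 ]
```

Call:
move_arm([
  {"jaw": 0.2, "dx": 0.002, "dy": 0.034, "dz": -0.004, "twist": 0},
  {"jaw": 0.2, "dx": 0.002, "dy": 0.034, "dz": -0.004, "twist": 0},
  {"jaw": 0.2, "dx": 0.002, "dy": 0.034, "dz": -0.004, "twist": 0},
  {"jaw": 0.2, "dx": 0.002, "dy": 0.034, "dz": -0.004, "twist": 0},
  {"jaw": 0.2, "dx": 0.003, "dy": 0.034, "dz": -0.004, "twist": 0},
  {"jaw": 0.2, "dx": 0.003, "dy": 0.034, "dz": -0.004, "twist": 0},
  {"jaw": 0.2, "dx": 0.003, "dy": 0.033, "dz": 0, "twist": 0},
  {"jaw": 0.2, "dx": 0, "dy": 0, "dz": 0, "twist": 0},
])

```text
t: 9.33
eef_pos: [0.4639, 0.2893, 0.2298]
ee_rot: [3.14, 0.003, -2.795]
force: [0.7, -0.6, 0.4]
width: 0.0526
gripper_force: 0.0
```

```bash
python3 -c "
from h import *
s=st();i=arm.camera_info('wrist');save('wrist','w5');pp('wrist','holder','gauge_center');np.save('w5T.npy',np.array(i['extrinsics']))
a=cv2.imread('pics/w5.png');cv2.imwrite('pics/z5.png',cv2.resize(a[50:300,160:480],None,fx=2.4,fy=2.4,interpolation=2))
plan([.465,.284,.135])"
```

```text
t 9.33 p [0.4639 0.2893 0.2298] rpy [ 3.140e+00  3.000e-03 -2.795e+00] w 0.0526 F [ 0.75 -0.64  0.38] q [ 0.92  0.2  -0.36  0.   -1.01 -2.14]
wrist holder [(0.57, [0.4689, 0.2855, 0.0025])]
wrist gauge_center [(0.92, [0.4641, 0.2848, 0.0829])]
tool delta [ 0.0002 -0.0014  0.094 ] rows>= 2.3
```

View pics/z5.png

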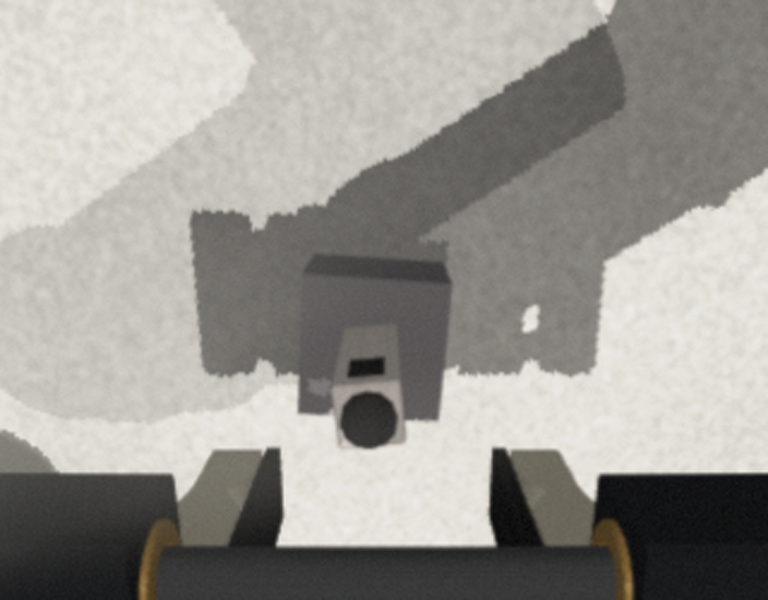

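The gauge's square top shows at crop (370,415), turned about 3.5° from the fingers' line, and it sits between the fingers. Descend and grip.

Call:
move_arm([
  {"jaw": 0.2, "dx": 0, "dy": -0.001, "dz": 0.02, "twist": -0.03},
  {"jaw": 0.2, "dx": 0, "dy": 0, "dz": 0.03, "twist": -0.03},
  {"jaw": 0.2, "dx": 0, "dy": 0, "dz": 0.025, "twist": 0},
  {"jaw": 0.2, "dx": 0, "dy": 0, "dz": 0.014, "twist": 0},
  {"jaw": 0.2, "dx": 0, "dy": 0, "dz": 0.004, "twist": 0},
  {"jaw": -1, "dx": 0, "dy": 0, "dz": 0, "twist": 0},
  {"jaw": -1, "dx": 0, "dy": 0, "dz": 0, "twist": 0},
  {"jaw": -1, "dx": 0, "dy": 0, "dz": 0, "twist": 0},
  {"jaw": -1, "dx": 0, "dy": 0, "dz": 0, "twist": 0},
  {"jaw": -1, "dx": 0, "dy": 0, "dz": 0, "twist": 0},
  {"jaw": -1, "dx": 0, "dy": 0, "dz": 0, "twist": 0},
  {"jaw": -1, "dx": 0, "dy": 0, "dz": 0, "twist": 0},
], force=12)

```text
t: 10.48
eef_pos: [0.4648, 0.2851, 0.1365]
ee_rot: [3.141, 0.001, -2.736]
force: [-0.2, -1.0, 4.8]
width: 0.022
gripper_force: 12.0
```

```bash
python3 -c "
from h import *
s=st();print(s['moment'],s['gripper_force']);plan([.4645,.2845,.137])"
```

```text
t 10.48 p [0.4648 0.2851 0.1365] rpy [ 3.141e+00  1.000e-03 -2.736e+00] w 0.022 F [-0.21 -1.    4.85] q [ 0.91  0.3  -0.47  0.   -0.79 -2.08]
[-0.44142408  0.31121844 -0.0325964 ] 11.982040107250214
tool delta [ 0.0005 -0.0004 -0.0005] rows>= 0.0
```

Gripped at 22 mm. The tool can't be tilted, so I'll pivot the gauge about the pads. The plan is to lift it until only the tip is in the hole, then shift sideways along tool +x so the hole's edge swings the tip back.

Call:
move_arm([
  {"jaw": -1, "dx": 0, "dy": 0, "dz": -0.008, "twist": 0},
  {"jaw": -1, "dx": 0, "dy": 0, "dz": -0.01, "twist": 0},
  {"jaw": -1, "dx": 0, "dy": 0, "dz": -0.01, "twist": 0},
  {"jaw": -1, "dx": 0, "dy": 0, "dz": 0, "twist": 0},
  {"jaw": -1, "dx": 0.004, "dy": 0, "dz": 0, "twist": 0},
  {"jaw": -1, "dx": 0.004, "dy": 0, "dz": 0, "twist": 0},
  {"jaw": -1, "dx": 0.004, "dy": 0, "dz": 0, "twist": 0},
  {"jaw": -1, "dx": 0, "dy": 0, "dz": 0, "twist": 0},
])

```text
t: 11.15
eef_pos: [0.4532, 0.28, 0.1638]
ee_rot: [3.141, 0.001, -2.736]
force: [3.0, 0.0, -0.4]
width: 0.0221
gripper_force: 12.0
```

```bash
python3 -c "
from h import *
s=st();print(np.round(s['moment'],2),s['gripper_force'],'toolF',np.round(Rt(s).T@s['force'],2))"
```

```text
t 11.15 p [0.4532 0.28   0.1638] rpy [ 3.141e+00  1.000e-03 -2.736e+00] w 0.0221 F [ 2.97  0.   -0.36] q [ 0.92  0.25 -0.47  0.   -0.85 -2.09]
[ 0.19 -0.86 -0.02] 12.000166922807693 toolF [-2.73 -1.17  0.36]
```

Call:
move_arm([
  {"jaw": -1, "dx": 0.004, "dy": 0, "dz": 0, "twist": 0},
  {"jaw": -1, "dx": 0.004, "dy": 0, "dz": 0, "twist": 0},
  {"jaw": -1, "dx": 0.004, "dy": 0, "dz": 0, "twist": 0},
  {"jaw": -1, "dx": 0.004, "dy": 0, "dz": 0, "twist": 0},
  {"jaw": -1, "dx": 0.002, "dy": 0, "dz": 0, "twist": 0},
  {"jaw": -1, "dx": 0, "dy": 0, "dz": 0, "twist": 0},
])

```text
t: 11.65
eef_pos: [0.4364, 0.2726, 0.1636]
ee_rot: [-3.141, -0.001, -2.737]
force: [2.2, 0.5, -2.1]
width: 0.0219
gripper_force: 12.0
```

```bash
python3 -c "
from h import *
s=st();print(np.round(s['moment'],2),s['gripper_force'],'toolF',np.round(Rt(s).T@s['force'],2))
np.save('w6T.npy',np.array(arm.camera_info('wrist')['extrinsics']));save('wrist','w6');save('side','s6');save('scene','c6')
for c in('side','scene','wrist'):pp(c,'gauge_center','gauge_tip')
b=cv2.imread('pics/s6.png')[230:360,320:430];a=cv2.imread('pics/c6.png')[190:290,410:500]
cv2.imwrite('pics/z6.png',np.hstack([cv2.resize(cv2.imread('pics/w6.png')[80:400,160:480],(440,440)),np.vstack([cv2.resize(a,(300,280),interpolation=2),cv2.resize(b,(300,300),interpolation=2)])[:440] if 0 else np.vstack([cv2.resize(a,(300,220)),cv2.resize(b,(300,220))])]))"
```

```text
t 11.65 p [0.4364 0.2726 0.1636] rpy [-3.141e+00 -1.000e-03 -2.737e+00] w 0.0219 F [ 2.2   0.51 -2.08] q [ 0.94  0.22 -0.51 -0.   -0.84 -2.11]
[ 0.25 -0.64 -0.06] 12.000014036893845 toolF [-2.23 -0.4   2.08]
side gauge_center [(0.67, [0.4394, 0.2735, 0.1148])]
side gauge_tip [(0.48, [0.4619, 0.2853, 0.0411])]
scene gauge_center [(0.93, [0.4408, 0.2734, 0.1128])]
scene gauge_tip [(0.52, [0.4651, -0.2969, -0.0011])]
wrist gauge_center [(0.92, [0.4416, 0.272, 0.1151])]
wrist gauge_tip []
```

View pics/z6.png

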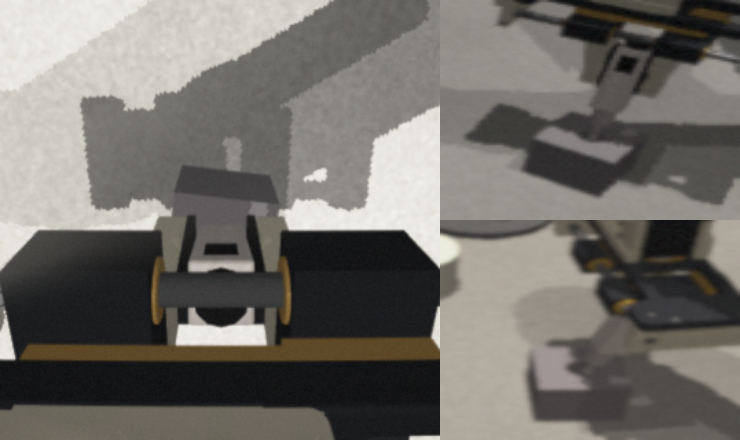

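Both outer views show the gauge leaning about 20°, its tip still in the hole. Tighten the grip, then lift out while twisting to the stand's heading.

Call:
move_arm([
  {"jaw": -1, "dx": 0, "dy": 0, "dz": 0, "twist": 0},
  {"jaw": -1, "dx": 0, "dy": 0, "dz": 0, "twist": 0},
  {"jaw": -1, "dx": 0, "dy": 0, "dz": -0.015, "twist": 0},
  {"jaw": -1, "dx": 0, "dy": 0, "dz": -0.015, "twist": 0},
  {"jaw": -1, "dx": 0, "dy": 0, "dz": -0.02, "twist": 0.086},
  {"jaw": -1, "dx": 0, "dy": 0, "dz": -0.02, "twist": 0.086},
  {"jaw": -1, "dx": 0, "dy": 0, "dz": -0.02, "twist": 0.086},
  {"jaw": -1, "dx": 0, "dy": 0, "dz": 0, "twist": 0.086},
  {"jaw": -1, "dx": 0, "dy": 0, "dz": 0, "twist": 0.086},
  {"jaw": -1, "dx": 0, "dy": 0, "dz": 0, "twist": 0.086},
  {"jaw": -1, "dx": 0, "dy": 0, "dz": 0, "twist": 0},
], force=45)

```text
t: 13.02
eef_pos: [0.4367, 0.2728, 0.2536]
ee_rot: [-3.142, -0.0, 3.026]
force: [-0.1, -0.8, -2.3]
width: 0.0217
gripper_force: 45.0
```

```bash
python3 -c "
from h import *
s=st();print(s['gripper_force'])
for c in('side','scene'):
    save(c,c+'7');pp(c,'gauge_center','gauge_tip')
plan([.5627,-.042,.2025])"
```

```text
t 13.02 p [0.4367 0.2728 0.2536] rpy [-3.142 -0.     3.026] w 0.0217 F [-0.07 -0.77 -2.31] q [ 0.94  0.13 -0.39 -0.   -1.05 -2.63]
45.001147985458374
side gauge_center [(0.55, [0.4377, 0.2766, 0.2052])]
side gauge_tip [(0.58, [0.4645, 0.2716, 0.13])]
scene gauge_center [(0.6, [0.6654, -0.3925, -0.0015]), (0.57, [0.439, 0.2686, 0.2007]), (0.56, [0.7808, 0.0113, 0.001])]
scene gauge_tip [(0.39, [0.4643, 0.2713, 0.1289])]
tool delta [-0.1595 -0.2993  0.0511] rows>= 8.2
```

Call:
move_arm([
  {"jaw": -1, "dx": -0.0145, "dy": -0.0272, "dz": 0, "twist": 0},
  {"jaw": -1, "dx": -0.0145, "dy": -0.0272, "dz": 0, "twist": 0},
  {"jaw": -1, "dx": -0.0145, "dy": -0.0272, "dz": 0, "twist": 0},
  {"jaw": -1, "dx": -0.0145, "dy": -0.0272, "dz": 0, "twist": 0},
  {"jaw": -1, "dx": -0.0145, "dy": -0.0272, "dz": 0, "twist": 0},
  {"jaw": -1, "dx": -0.0145, "dy": -0.0272, "dz": 0, "twist": 0},
  {"jaw": -1, "dx": -0.0145, "dy": -0.0272, "dz": 0, "twist": 0},
  {"jaw": -1, "dx": -0.0145, "dy": -0.0272, "dz": 0.01, "twist": 0},
  {"jaw": -1, "dx": -0.0145, "dy": -0.0272, "dz": 0.013, "twist": 0},
  {"jaw": -1, "dx": -0.0145, "dy": -0.0272, "dz": 0.014, "twist": 0},
  {"jaw": -1, "dx": -0.0145, "dy": -0.0272, "dz": 0.014, "twist": 0},
  {"jaw": -1, "dx": 0, "dy": 0, "dz": 0, "twist": 0},
])

```text
t: 14.32
eef_pos: [0.5621, -0.046, 0.1994]
ee_rot: [-3.14, -0.004, 3.028]
force: [0.6, 0.6, -1.5]
width: 0.0219
gripper_force: 45.0
```

```bash
python3 -c "
from h import *
s=st();print('toolF',np.round(Rt(s).T@s['force'],2))
z=[]
for c in('side','scene'):
    save(c,c+'8');pp(c,'gauge_center','gauge_tip','spot');
a=cv2.imread('pics/side8.png')[150:250,280:400];b=cv2.imread('pics/scene8.png')[140:240,270:390]
cv2.imwrite('pics/z8.png',np.hstack([cv2.resize(x,(390,325),interpolation=2) for x in(a,b)]))"
```

```text
t 14.32 p [ 0.5621 -0.046   0.1994] rpy [-3.14  -0.004  3.028] w 0.0219 F [ 0.6   0.64 -1.52] q [ 0.27  0.26 -0.36  0.   -0.96 -1.95]
toolF [-0.53  0.71  1.52]
side gauge_center [(0.59, [0.566, -0.0449, 0.1529])]
side gauge_tip [(0.38, [0.4656, 0.2841, 0.0024])]
side spot [(0.66, [0.5977, -0.044, 0.06])]
scene gauge_center [(0.77, [0.5689, -0.0432, 0.1503])]
scene gauge_tip []
scene spot [(0.85, [0.5966, -0.0457, 0.0567])]
```

View pics/z8.png

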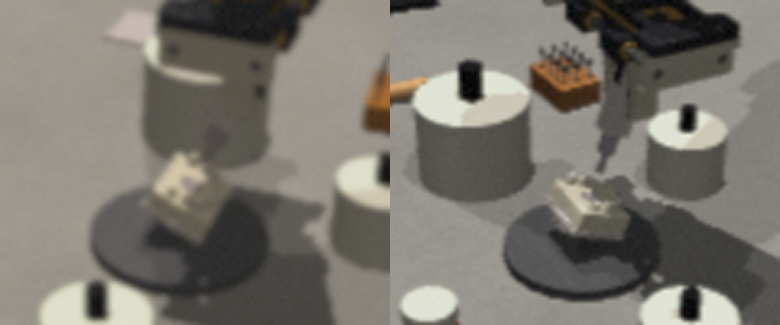

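The side view (left) and scene view (right) show the leaning tip hovering just above the cast, ending at scene px (335,193). I'll check it against the predicted tip pixel.

```bash
python3 -c "
from h import *
exec(open('fit.py').read().split('# A,B')[0].split('optimize import least_squares')[1])
s=st();tip=s['eef_pos']+np.array([.0278,-.0013,-.124]);sp=np.array([.598,-.0455,.058])
n=R.from_euler('ZY',[-.11,-np.deg2rad(20)]).apply([0,0,1]);print(n)
for c in('scene','side'):print(c,'tip',proj(c,tip),'spot',proj(c,sp))
print('wrist spot/tip',proj('wrist',sp),proj('wrist',tip))
d=tip-sp;t=d@n;print('tip above along n',t,'lateral world',d-t*n);L=Rt(s).T@-(d-t*n);print('tool shift to fix',L)
print('tool push dir',Rt(s).T@-n)"
```

```text
t 14.72 p [ 0.5624 -0.0411  0.2034] rpy [3.141e+00 1.000e-03 3.032e+00] w 0.0219 F [ 0.18 -0.05 -1.06] q [ 0.27  0.25 -0.36 -0.   -0.96 -1.95]
[-0.33995301  0.03754639  0.93969262]
scene tip [[333.98085804 192.92304063]] spot [[330.94063135 199.6235968 ]]
side tip [[341.90999393 199.56858225]] spot [[338.60248573 205.81459033]]
wrist spot/tip [[319.7459621  242.86902071]] [[322.34093159 245.5739385 ]]
tip above along n 0.02288093319733386 lateral world [-3.66254704e-05  2.23424644e-03 -1.02521639e-04]
tool shift to fix [-0.00028095 -0.00221678 -0.00010331]
tool push dir [-3.40892306e-01 -6.10054707e-04  9.40102156e-01]
```

```bash
cat > fit3.py <<'E'
exec(open('fit2.py').read().split('r=least')[0])
def sub(img,P,w):
    g=cv2.GaussianBlur(cv2.cvtColor(cv2.imread(img),cv2.COLOR_BGR2GRAY),(0,0),.7)
    return cv2.cornerSubPix(g,P.astype(np.float32).reshape(-1,1,2).copy(),(w,w),(-1,-1),(3,50,.01))[:,0]
for w in(3,4,5):
    a=sub('pics/w3.png',pa[:4],w);b=sub('pics/w4.png',pb[:4],w)
    print(w,np.round(a-pa[:4],1).tolist(),np.round(b-pb[:4],1).tolist())
pa0,pb0=pa.copy(),pb.copy()
for w in(0,3,4):
    pa,pb=pa0.copy(),pb0.copy()
    if w:
        for X,n in((pa,'w3'),(pb,'w4')):
            q=sub(f'pics/{n}.png',X[:4],w);ok=np.linalg.norm(q-X[:4],axis=1)<1.8;X[:4][ok]=q[ok]
    for loss in('linear','soft_l1'):
        r=least_squares(f,[.6,-.045,.058,-.1,.3,0,0,0,0],loss=loss,f_scale=.5);p=r.x;P,Rm=pts(p)
        print(w,loss,round(r.cost,2),'yaw',p[3].round(3),'tilt',np.rad2deg(p[4]).round(1),'spot',P[4].round(4))
E
python3 fit3.py
```

```text
3 [[-0.5, -0.6], [-0.9, -0.4], [0.0, 0.0], [-1.0, 0.1]] [[-0.5, -0.1], [2.6, -0.5], [-1.7, 1.7], [-0.6, -1.5]]
4 [[-0.4, -0.8], [-0.8, -0.5], [-3.4, 1.2], [0.0, 0.0]] [[-0.5, -0.2], [3.9, -0.4], [-1.4, 1.7], [-0.9, -1.1]]
5 [[-0.4, -0.9], [-0.8, -0.5], [-3.3, 1.2], [0.0, 0.0]] [[-0.4, -0.3], [4.1, -0.3], [-0.9, 1.7], [-1.0, -0.6]]
0 linear 4.55 yaw -0.118 tilt 21.6 spot [ 0.6022 -0.0474  0.054 ]
0 soft_l1 2.85 yaw -0.12 tilt 21.0 spot [ 0.603  -0.048   0.0528]
3 linear 7.88 yaw -0.12 tilt 21.9 spot [ 0.6018 -0.0471  0.0546]
3 soft_l1 4.12 yaw -0.118 tilt 21.5 spot [ 0.6025 -0.0475  0.054 ]
4 linear 6.23 yaw -0.118 tilt 22.8 spot [ 0.6018 -0.0471  0.0549]
4 soft_l1 3.4 yaw -0.118 tilt 22.4 spot [ 0.6023 -0.0474  0.0543]
```

Call:
move_arm([
  {"jaw": -1, "dx": -0.0034, "dy": -0.0022, "dz": 0.0094, "twist": 0},
  {"jaw": -1, "dx": 0, "dy": 0, "dz": 0, "twist": 0},
  {"jaw": -1, "dx": 0, "dy": 0, "dz": 0, "twist": 0},
])

```text
t: 14.97
eef_pos: [0.5651, -0.0445, 0.1926]
ee_rot: [-3.141, -0.001, 3.031]
force: [-0.6, 0.7, -1.3]
width: 0.0219
gripper_force: 45.0
```

```bash
cat > chk.py <<'E'
from h import *
exec(open('fit.py').read().split('# A,B')[0].split('optimize import least_squares')[1])
for c in('scene','side'):
    arm.grab_frame(c);pp(c,'gauge_center','gauge_tip')
    for m in arm.silhouettes(c,'gauge_center')[:1]:
        y,x=np.nonzero(m['pixels']);print(c,'sil',m['score'],'rows',y.min(),y.max(),[ (int(r),x[y==r].mean().round(1),int((y==r).sum())) for r in range(y.max()-5,y.max()+1)])
    s=arm.get_state();tip=s['eef_pos']+Rt(s)@[-.0278,-.0018,.124];print('tip pred',proj(c,tip).round(1),tip.round(4))
s=st()
sp=np.array([.5985,-.046,.0575]);n=R.from_euler('ZY',[-.115,-np.deg2rad(20.5)]).apply([0,0,1])
d=tip-sp;t=d@n;print('along n',t.round(4),'tool fix',(Rt(s).T@-(d-t*n)).round(4),'F.n',s['force']@n,'toolF',(Rt(s).T@s['force']).round(2))
E
python3 chk.py
```

```text
scene gauge_center [(0.54, [0.5704, -0.0482, 0.1403])]
scene gauge_tip []
scene sil 0.7 rows 163 193 [(188, np.float64(335.5), 6), (189, np.float64(335.0), 5), (190, np.float64(335.5), 4), (191, np.float64(335.0), 3), (192, np.float64(334.5), 2), (193, np.float64(333.5), 2)]
tip pred [[331.7 195.1]] [ 0.5929 -0.0495  0.0693]
side gauge_center [(0.48, [0.5699, -0.0431, 0.1456])]
side gauge_tip []
side sil 0.4 rows 183 201 [(196, np.float64(344.0), 5), (197, np.float64(343.5), 4), (198, np.float64(343.0), 3), (199, np.float64(342.5), 2), (200, np.float64(342.5), 2), (201, np.float64(342.0), 1)]
tip pred [[341.2 201.4]] [ 0.5929 -0.0495  0.0694]
t 15.37 p [ 0.5655 -0.0446  0.1934] rpy [3.142 0.    3.03 ] w 0.0219 F [-0.11 -0.01 -2.06] q [ 0.27  0.27 -0.36  0.   -0.94 -1.95]
along n 0.0129 tool fix [-0.0006  0.0041 -0.0002] F.n -1.8947192582129255 toolF [ 0.11 -0.02  2.06]
```

```bash
sed -i 's/-.0278,-.0018,.124/-.0278,.001,.124/' chk.py; python3 - <<'E'
from h import *
exec(open('fit.py').read().split('# A,B')[0].split('optimize import least_squares')[1])
s=st();tip=s['eef_pos']+Rt(s)@[-.0278,.001,.124];print(tip.round(4))
for c in('scene','side'):
    b=proj(c,tip)[0];print(c,b.round(1),[(proj(c,tip+np.eye(3)[k]*.01)[0]-b).round(1).tolist() for k in range(3)])
    # gauge axis points
    ax=Rt(s)@np.array([.35,0,-.937]);print([proj(c,tip+ax*t)[0].round(1).tolist() for t in(.01,.02,.03,.04)])
E
```

```text
t 15.37 p [ 0.5655 -0.0446  0.1934] rpy [3.142 0.    3.03 ] w 0.0219 F [-0.11 -0.01 -2.06] q [ 0.27  0.27 -0.36  0.   -0.94 -1.95]
[ 0.5932 -0.0467  0.0694]
scene [332.2 195.5] [[-3.0, 1.1], [2.0, 1.7], [0.1, -3.0]]
[[333.3, 192.4], [334.5, 189.3], [335.7, 186.1], [336.8, 183.0]]
side [340.8 202. ] [[-4.0, -0.6], [-0.9, 2.1], [0.2, -3.5]]
[[342.4, 199.0], [344.0, 196.0], [345.6, 193.0], [347.2, 189.9]]
```

Call:
move_arm([
  {"jaw": -1, "dx": -0.0017, "dy": 0.001, "dz": 0.0047, "twist": 0},
  {"jaw": -1, "dx": -0.0017, "dy": 0, "dz": 0.0047, "twist": 0},
  {"jaw": -1, "dx": 0, "dy": 0, "dz": 0, "twist": 0},
  {"jaw": -1, "dx": 0, "dy": 0, "dz": 0, "twist": 0},
  {"jaw": -1, "dx": 0, "dy": 0, "dz": 0, "twist": 0},
])

```text
t: 15.78
eef_pos: [0.5689, -0.044, 0.1837]
ee_rot: [-3.141, -0.0, 3.03]
force: [-0.1, 0.7, -1.3]
width: 0.022
gripper_force: 45.0
```

```bash
cat > fr.py <<'E'
from h import *
F=[];P=[]
for k in range(4):
    s=arm.get_state();F.append(s['force']);P.append(s['eef_pos']);arm.grab_frame('side')
n=R.from_euler('ZY',[-.115,-np.deg2rad(20.5)]).apply([0,0,1])
s=st();F=np.mean(F,0);P=np.mean(P,0);tip=P+Rt(s)@[-.0278,.001,.124];sp=np.array([.5985,-.046,.0575]);d=tip-sp;t=d@n
print('F.n',round(F@n,2),'toolF',(Rt(s).T@F).round(2),'along n',t.round(4),'tool fix',(Rt(s).T@-(d-t*n)).round(4))
E
python3 fr.py
```

```text
t 15.98 p [ 0.569 -0.044  0.184] rpy [3.141 0.    3.03 ] w 0.0221 F [-0.3  -0.28 -1.36] q [ 0.27  0.28 -0.37 -0.   -0.92 -1.95]
F.n -1.78 toolF [-0.11 -0.05  1.86] along n 0.0028 tool fix [-0.0008  0.0003 -0.0003]
```

Call:
move_arm([
  {"jaw": -1, "dx": -0.001, "dy": 0, "dz": 0.0028, "twist": 0},
  {"jaw": -1, "dx": 0, "dy": 0, "dz": 0, "twist": 0},
  {"jaw": -1, "dx": 0, "dy": 0, "dz": 0, "twist": 0},
  {"jaw": -1, "dx": 0, "dy": 0, "dz": 0, "twist": 0},
])

```text
t: 16.32
eef_pos: [0.5699, -0.0441, 0.181]
ee_rot: [-3.142, -0.0, 3.03]
force: [0.2, 0.2, -2.5]
width: 0.0221
gripper_force: 45.0
```

```bash
python3 fr.py
```

```text
t 16.52 p [ 0.5699 -0.0441  0.1811] rpy [3.142 0.    3.03 ] w 0.0219 F [ 0.    0.58 -2.19] q [ 0.26  0.29 -0.37 -0.   -0.92 -1.95]
F.n -2.05 toolF [-0.24 -0.13  2.1 ] along n -0.0001 tool fix [-0.0009  0.0003 -0.0003]
```

No contact yet. Small steps from here.

Call:
move_arm([
  {"jaw": -1, "dx": -0.0007, "dy": 0, "dz": 0.0019, "twist": 0},
  {"jaw": -1, "dx": 0, "dy": 0, "dz": 0, "twist": 0},
  {"jaw": -1, "dx": 0, "dy": 0, "dz": 0, "twist": 0},
  {"jaw": -1, "dx": 0, "dy": 0, "dz": 0, "twist": 0},
])

```text
t: 16.85
eef_pos: [0.5707, -0.0442, 0.1793]
ee_rot: [3.142, 0.0, 3.03]
force: [-0.4, 1.0, 0.5]
width: 0.0219
gripper_force: 45.0
```

```bash
python3 fr.py
```

```text
t 17.05 p [ 0.5707 -0.0442  0.1793] rpy [3.142 0.    3.03 ] w 0.0217 F [ 0.46  0.65 -0.09] q [ 0.26  0.29 -0.37  0.   -0.91 -1.95]
F.n -0.17 toolF [0.14 0.07 0.23] along n -0.0021 tool fix [-0.0007  0.0003 -0.0003]
```

Call:
move_arm([
  {"jaw": -1, "dx": -0.0008, "dy": 0, "dz": 0.0022, "twist": 0},
  {"jaw": -1, "dx": 0, "dy": 0, "dz": 0, "twist": 0},
  {"jaw": -1, "dx": 0, "dy": 0, "dz": 0, "twist": 0},
  {"jaw": -1, "dx": 0, "dy": 0, "dz": 0, "twist": 0},
])

```text
t: 17.38
eef_pos: [0.5714, -0.0443, 0.177]
ee_rot: [-3.142, -0.0, 3.03]
force: [-1.1, 0.2, 1.0]
width: 0.0215
gripper_force: 45.0
```

```bash
python3 fr.py
```

```text
t 17.58 p [ 0.5714 -0.0443  0.177 ] rpy [3.142 0.    3.03 ] w 0.0218 F [-1.1   0.85 -0.39] q [ 0.26  0.29 -0.37  0.   -0.91 -1.95]
F.n 0.84 toolF [ 0.69  0.14 -0.64] along n -0.0044 tool fix [-0.0008  0.0003 -0.0003]
```

Call:
move_arm([
  {"jaw": -1, "dx": -0.0005, "dy": 0, "dz": 0.0014, "twist": 0},
  {"jaw": -1, "dx": 0, "dy": 0, "dz": 0, "twist": 0},
  {"jaw": -1, "dx": 0, "dy": 0, "dz": 0, "twist": 0},
  {"jaw": -1, "dx": 0, "dy": 0, "dz": 0, "twist": 0},
])

```text
t: 17.92
eef_pos: [0.5719, -0.0443, 0.1756]
ee_rot: [-3.142, -0.0, 3.03]
force: [-1.5, 0.9, 2.0]
width: 0.022
gripper_force: 45.0
```

```bash
python3 fr.py; python3 fr.py; python3 -c "
from h import *
for c in('side','scene'):
    arm.grab_frame(c);pp(c,'gauge_tip','gauge_center','cover','spot')"
```

```text
t 18.12 p [ 0.5719 -0.0443  0.1756] rpy [ 3.142 -0.     3.03 ] w 0.0219 F [-1.16 -0.63  1.31] q [ 0.26  0.3  -0.37 -0.   -0.91 -1.95]
F.n 2.32 toolF [ 1.41  0.77 -1.94] along n -0.006 tool fix [-0.0009  0.0003 -0.0003]
t 18.32 p [ 0.5719 -0.0444  0.1756] rpy [-3.142  0.     3.03 ] w 0.0218 F [-0.82  0.92  1.34] q [ 0.26  0.3  -0.37  0.   -0.91 -1.95]
F.n 1.27 toolF [ 0.67  0.1  -1.1 ] along n -0.006 tool fix [-0.0009  0.0003 -0.0003]
side gauge_tip []
side gauge_center [(0.46, [0.5724, -0.0433, 0.128])]
side cover [(0.81, [0.4539, -0.0899, 0.0]), (0.75, [0.6231, -0.2164, -0.0022]), (0.58, [0.6292, 0.1289, 0.0027]), (0.43, [0.5944, -0.0446, 0.0564])]
side spot [(0.66, [0.5964, -0.0427, 0.0598]), (0.49, [0.6802, 0.4119, 0.0022])]
scene gauge_tip []
scene gauge_center [(0.62, [0.5766, -0.0478, 0.1249]), (0.18, [0.7818, 0.0127, 0.0016])]
scene cover [(0.94, [0.6266, 0.1234, 0.0037]), (0.91, [0.6223, -0.2153, -0.001]), (0.68, [0.459, -0.0914, -0.0025])]
scene spot [(0.87, [0.5965, -0.0479, 0.0552])]
```

```bash
python3 -c "
from station import arm
print(arm.job_done())"
```

```text
the job is handed in; nothing more can be done
None
```

I handed the job in with the gauge still held on the marked disc at about 20°, spring tip pushed in about half way (about 3.7 N, or 5 mm). The cover stands right way up on the bench, clear of the model table. The 20° match to the face is my estimate (fits gave 17–23°), not a direct measurement.

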